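Close the bearing case with a catch

TASK

Close the bearing case so that no grit gets in: with a finger, tip the standing lid towards the case's tab side until it falls by itself, let go, catch it from below on the outside of a finger so that it stops while still well open, then lower it slowly on the finger until it is fully shut and take the hand away. The lid must not drop or be pushed shut with a bang, must not be pressed hard or pinched between the fingers, and the things lying around the case stay where they are.

Things in the scene. Friction and masses are not known exactly. Their poses are not given: they have to be found in the camera images.
- case: open steel case, fixed to the bench, 120 mm deep (its x), 200 mm wide (its y), 60 mm high, full of bearings; origin at the centre of its underside on the bench; its -x side (tab side, where the lid's tab comes to lie) faces roughly to the robot's right (world -y, within 0.45 rad), the hinge runs along the top of its +x side
- lid (a joint): opening angle of the lid (rad): 0 = shut, level on the rim; 1.57 = upright; starts at 1.55 to 1.75. The damped, stiff hinge holds the lid wherever it is left within about 0.2 rad of upright; tipped to 1.2 rad or less it falls by itself, slowly at first (about 3 s from 1.1 rad to shut), then at 0.5 to 0.7 rad/s, and would strike the case hard
- lid_tab (a point): middle of the free edge of the lid's tab, on the inner face, 150 mm from the hinge. When shut it is 61 mm above the bench and 30 mm out from the case's tab side, with only bench below. Turns with the lid: z normal to the plate, out of its outer face (up when shut), -x from hinge to tab, y along the hinge
- lid_hinge (a point): middle of the hinge line, on the lid's inner face, 61 mm above the bench, 60 mm along the case's +x from its centre. The lid is a 4 mm aluminium plate, about 0.3 kg, 120 mm (from the hinge) by 200 mm, plus a tab 30 mm long and 70 mm wide in the middle of its free edge, which juts out past the case when shut
- spool: bystander, leave alone: copper-wire spool, 60 mm across its flanges, 60 mm tall, standing beside the case; origin at its underside
- jar: bystander, leave alone: amber glass jar with a black cap, 60 mm across, 85 mm tall, standing on the other side of the case; origin at its underside
- loose_bearing: bystander, leave alone: steel ball bearing lying flat, 52 mm across, 16 mm high; origin at its underside
- tape: bystander, leave alone: roll of paper tape lying flat, 72 mm across, 25 mm high, behind the case; origin at its underside
- mallet: bystander, leave alone: bench hammer, about 250 mm long, lying flat behind the case; origin at its underside
- pliers: bystander, leave alone: pliers with black grips, 160 mm long, 12 mm high, lying flat; origin at its underside

How it is judged (in metres and radians):
On the way, in this order (a step that is already met when the one before it is completed fails the run):
1. the lid, tipped over, falls by itself with no finger on it (value of joint lid between 0.3 and 1.3 rad and velocity of joint lid below -0.05 rad/s and contact force between the fingers and lid below 0.05 N), for 0.1 s.
2. the lid is caught: it rests on a finger and has stopped while open by more than 0.25 rad (value of joint lid between 0.25 and 1.1 rad and velocity of joint lid above -0.06 rad/s and contact force between the fingers and lid above 0.2 N), for 0.15 s.
At the end, for the whole second after the job is handed in: the lid is fully shut (within 0.02 rad) and at rest, and each bystander is at rest within 30 mm of its start (value of joint lid below 0.02 rad and velocity of joint lid between -0.02 and 0.02 rad/s and distance of each of spool, jar, loose_bearing, tape, mallet, pliers from where it was at the start of the episode below 0.03 m and linear speed of each of spool, jar, loose_bearing, tape, mallet, pliers below 0.02 m/s); the robot touches nothing.
It fails at once if the lid falls or is pushed through the last part of its way (0.10 to 0.05 rad) faster than 0.4 rad/s (value of joint lid between 0.05 and 0.1 rad and velocity of joint lid below -0.4 rad/s).
It fails at once if the lid is pinched between the fingers (contact force between the fingers and lid above 2 N and z of the grasp point in the frame of lid_tab between -0.001 and 0.005 m and x of the grasp point in the frame of lid_tab between 0.002 and 0.15 m and y of the grasp point in the frame of lid_tab between -0.1 and 0.1 m).
It fails at once if a finger presses on the lid with more than 20 N (contact force between the fingers and lid above 20 N).
It fails at once if a bystander is moved by more than 30 mm or picked up (distance of any of spool, jar, loose_bearing, tape, mallet, pliers from where it was at the start of the episode above 0.03 m).
It also fails if it takes over 51 s, if anything falls off the work surface, if the arm or the gripper's body presses on something with over 40 N, if the wrist force passes 120 N, or if a joint passes its speed limit or range.

ROBOT

A 7-joint arm with a two-finger parallel gripper is mounted at the origin on the work surface. World frame = base frame: x ahead of the robot, y to its left, z up, the work surface at z = 0. Lengths are in mm, angles in rad, forces in N, time in s.
With the tool pointing down it reaches from about 400 to 875 mm from the base axis. Payload 4.4 kg.
Tool frame: the origin (TCP) lies at the very end of the fingers, on their centre line; the grasp point (between the pads) lies 19 mm behind it; z points along the fingers, y is the direction in which the jaws open and shut (so a half turn about z gives the same grasp; the last joint's range is limited). The gripper opens to 85 mm and grips with 20 to 120 N. Pads are 22 mm wide; open, the fingers measure 114 mm over their backs; the gripper's body (76 mm by 85 mm) begins 54 mm behind the grasp point. The pads swing forward as they close: fully open they stand 13 mm farther back than shut.
Start: joints at [1.039, 0.628, 0.038, 1.517, -0.027, 0.996, -0.02], TCP at [291.968, -580.752, 231.313] pointing down, gripper open.
Joint ranges: [-3.06, 3.06], [-0.37, 2.12], [-1.25, 1.32], [0.18, 2.47], [-1.1, 4.24], [0.23, 1.98], [-2.94, 2.94]. Speed limits (rad/s): [2.57, 2.57, 3.14, 3.14, 3.14, 3.14, 3.14].

INTERFACE

Orientations are given as [roll, pitch, yaw] about the fixed x, y, z axes, in that order (R = Rz(yaw) Ry(pitch) Rx(roll)).
In Python, from cell import read_state, get_image, finish_job gives the robot as it stands.
- The arm moves only by the tool carry_out, never from a script. Its argument "series" is a list that holds one entry, the list of rows, each a list of 7 numbers: the shift along the tool's x, y, z in cm, then the turn, a rotation vector about the tool's x, y, z in rad, then the finger opening in cm, from 0 to 8.54. In form: [[[x, y, z, wx, wy, wz, grip], ...]]. A call has 1 to 5 rows; each row is the pose to reach, as a shift and turn from the pose commanded when the call began, along the tool's axes at that moment; what a row does not reach only later rows make up. A row lasts 1/12 s, in which the tool goes at most 41.7 mm and 7.16 degrees, less where a joint would pass 70% of its speed; a pose out of reach is approached as far as the arm can. A call with a gripper value outside its range is refused whole. The fingers move at their own pace and stop on an object; the grip force is fixed at half the most. Time passes only in rows, so rows that repeat a pose let the fingers close. It gives the time, the measured TCP pose, the force and the opening at its end, in the units of the state.
- read_state(): the state, without advancing time (a new reading comes with each control period).
- get_image(name): name is "scene" or "side" or "wrist"; returns a dict with "img" (400x640x3 uint8, blue, green, red), "z_map" (400x640 float32, mm along the optical axis (not along the pixel's ray), 0 where there is no reading), "mtx" (3x3 intrinsics, pixels), "T" (4x4, takes a point from camera to world coordinates); the wrist camera has in their place "T_tool_cam" (4x4, takes a point from camera to tool coordinates, whose origin is the TCP and whose axes are the flange's). Camera axes: x right, y down, z forward; pixel columns grow to the right and rows downward; lengths in mm; the calibration is good to about 2 mm. A picture is of the moment at which its call begins: read the wrist's pose just before it.
- finish_job(): hands the job in, once; it reports no verdict.
The state is a dict: "clock": time; "qpos": joint angles; "qd": joint speeds; "tau": joint torques, N m; "eef_pos": TCP position; "tool_rot": TCP orientation; "force": force on the tool from outside, world axes, zero at the start; "torque": the same for the moment, N m; "width": finger opening in mm.
Only numpy, scipy, OpenCV 4.12 (cv2) and the standard library are available. Lean on these libraries where they do the work, as an engineer would, in place of code of your own. Each camera call takes 0.05 s, during which the arm holds its last target.

## Working session

There is one attempt and no reset: what is moved stays moved. The work goes in short steps, Python scripts to look and compute and a tool call to move; the robot and the scene stay as the last step left them, time stands still between calls to the robot, and variables do not carry over. Pictures are saved under pics/ and viewed, and the job is handed in when it is done.

Besides the shell and the picture viewer there is one more tool, called after "Request:" by a JSON object that holds its "name" and its "arguments", one argument or row to a line. carry_out: Moves the arm, as the interface text tells. Its arguments: {"type":"object","properties":{"series":{"type":"array","items":{"type":"array","items":{"type":"array","items":{"type":"number"}}}}},"required":["series"]}

```bash
mkdir -p pics; ls
python3 - <<'E'
from cell import *
import cv2
print(read_state())
for n in ["scene","side","wrist"]:
    d=get_image(n); cv2.imwrite(f"pics/{n}0.png",d["img"]); print(n,d["mtx"].tolist(),d.get("T",d.get("T_tool_cam")).round(3).tolist())
    import numpy as np; np.savez(f"pics/{n}0.npz",**d)
E
```

```text
pics
{'clock': 0.0, 'qpos': array([ 1.03919768,  0.62932452,  0.03847585,  1.51840402, -0.02700002,
        0.9963189 , -0.01997958]), 'qd': array([ 0.00010899,  0.00213425, -0.00057127, -0.00058926, -0.00016348,
        0.00065406,  0.00073613]), 'tau': array([ 8.55784292e-04, -5.63401258e+01,  1.22627757e+00, -1.93448031e+01,
        1.09452812e-02,  1.03382368e-02, -1.60488327e-05]), 'eef_pos': array([ 291.65405243, -580.16673477,  230.39221716]), 'tool_rot': array([-3.13965734e+00,  4.52434593e-05,  4.65790859e-01]), 'force': array([ 0.37728557, -0.83037414, -0.24923076]), 'torque': array([-0.01409507,  0.02775163, -0.00340899]), 'width': 85.49173513271673}
scene [[400.61311851737685, 0.0, 316.04408718942926], [0.0, 400.61311851737685, 198.19339597463014], [0.0, 0.0, 1.0]] [[-0.701, 0.554, -0.448, 913.013], [0.713, 0.544, -0.443, 384.462], [-0.002, -0.63, -0.776, 658.492], [0.0, 0.0, 0.0, 1.0]]
side [[481.49818835772595, 0.0, 315.39079383671094], [0.0, 481.49818835772595, 193.6036262552646], [0.0, 0.0, 1.0]] [[-0.99, -0.094, 0.105, 472.887], [-0.141, 0.635, -0.759, 764.526], [0.005, -0.767, -0.642, 658.125], [0.0, 0.0, 0.0, 1.0]]
wrist [[326.31233440912604, 0.0, 319.3624063135848], [0.0, 326.31233440912604, 203.19545410936297], [0.0, 0.0, 1.0]] [[0.0, -0.957, -0.292, 74.057], [1.0, 0.0, 0.0, -0.425], [-0.0, -0.292, 0.957, -142.257], [0.0, 0.0, 0.0, 1.0]]
```

View pics/scene0.png

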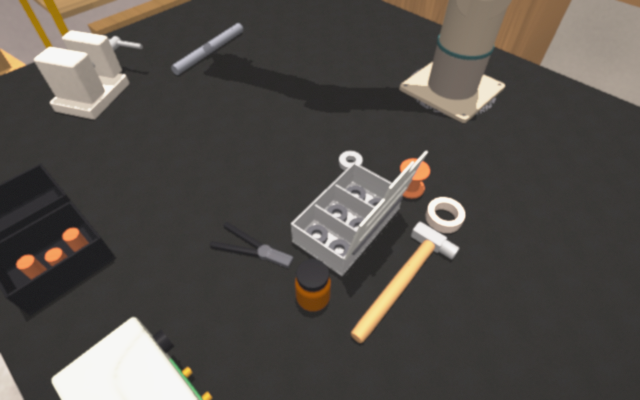

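View pics/side0.png

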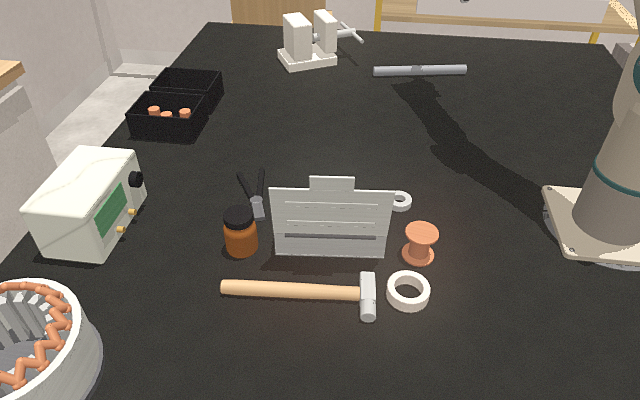

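View pics/wrist0.png

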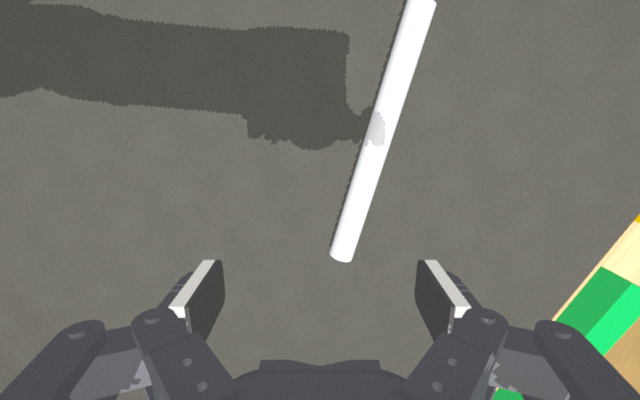

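```bash
cat > h.py <<'E'
import numpy as np, cv2
def pts(d,us,vs):
    z=d["z_map"][vs,us]; K=d["mtx"]
    P=np.stack([(us-K[0,2])/K[0,0]*z,(vs-K[1,2])/K[1,1]*z,z,np.ones_like(z)])
    return (d["T"]@P)[:3].T
def world(d):
    H,W=d["z_map"].shape; v,u=np.mgrid[0:H,0:W]
    return pts(d,u.ravel(),v.ravel()).reshape(H,W,3)
E
python3 - <<'E'
from h import *
d=dict(np.load("pics/side0.npz")); w=world(d)
for n,(u,v) in dict(tab=(330,184),tl=(278,192),tr=(385,196),bl=(282,250),br=(378,250),c=(330,225),jarcap=(238,215),jar=(240,240),spooltop=(421,231),bearing=(401,201),tape=(408,276),benc=(330,340),hamhead=(368,300),hamend=(225,286),plj=(257,208),pltip=(240,175)).items(): print(n,w[v,u].round(1))
# lid plane
m=np.zeros((400,640),bool); m[190:235,275:388]=1
P=w[m]; P=P[(P[:,2]>70)]
c=P.mean(0); 
for _ in range(3):
    U,S,V=np.linalg.svd(P-c,full_matrices=False); n=V[2]; r=(P-c)@n; P=P[abs(r)<max(2,2*r.std())]; c=P.mean(0)
print(len(P),c,n,np.std((P-c)@n))
print('tilt',np.arctan2(n[2],np.hypot(n[0],n[1])),'heading',np.arctan2(n[1],n[0]))
# top view: scene
d=dict(np.load("pics/scene0.npz")); w=world(d)
for n,(u,v) in dict(c1=(357,168),c2=(294,228),c3=(342,270),jarcap=(313,275),bearing=(342,160),spool=(414,168)).items(): print(n,w[v,u].round(1))
E
```

```text
tab [530.3 187.8 192.7]
tl [612.  192.7 170.8]
tr [443.9 174.2 167.9]
bl [616.2 171.1  14.7]
br [443.  152.3  21.8]
c [529.7 172.2  90.8]
jarcap [693.7 163.6  84.1]
jar [687.  188.6  47.7]
spooltop [371.2 131.4  59.8]
bearing [400.  -19.   -2.1]
tape [389.9 208.1  24.3]
benc [ 5.080e+02  3.351e+02 -2.000e-01]
hamhead [454.5 268.9  24.9]
hamend [692.4 273.5  23.4]
plj [688.9  62.7  12.5]
pltip [751.4 -38.9  11.6]
4213 [527.01254122 175.7961138  127.42546648] [ 0.10207898 -0.98052656  0.1677723 ] 0.9901418096729944
tilt 0.1685695057515976 heading -1.467063718325414
c1 [445.8  42.8  52.3]
c2 [641.8  59.5  52.7]
c3 [629.4 169.4  19.1]
jarcap [698.3 165.1  86.5]
bearing [421.1 -19.   13.9]
spool [471.8 178.1 172.2]
```

Run:
```python
import cv2
a=cv2.imread("pics/scene0.png")[130:330,200:480]; cv2.imwrite("pics/s_c.png",cv2.resize(a,None,fx=2.8,fy=2.8,interpolation=2))
a=cv2.imread("pics/side0.png")[160:330,200:450]; cv2.imwrite("pics/d_c.png",cv2.resize(a,None,fx=3.2,fy=3.2,interpolation=2))
```

```text
(no output)
```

View pics/s_c.png

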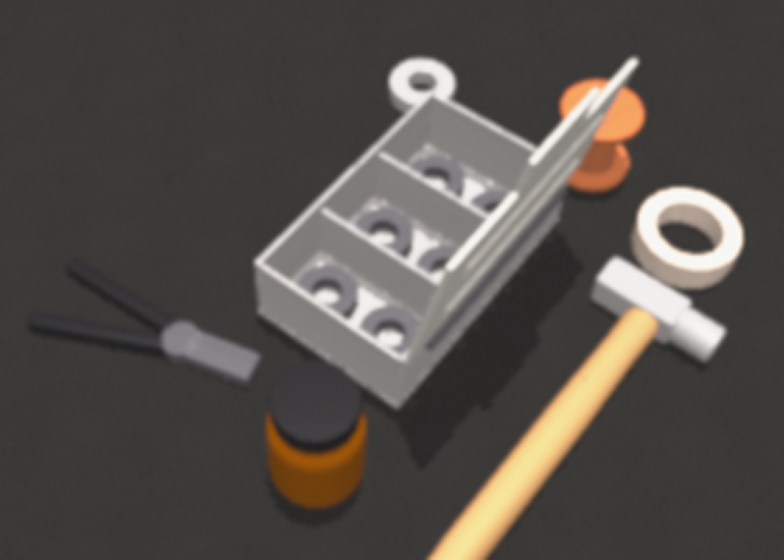

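View pics/d_c.png

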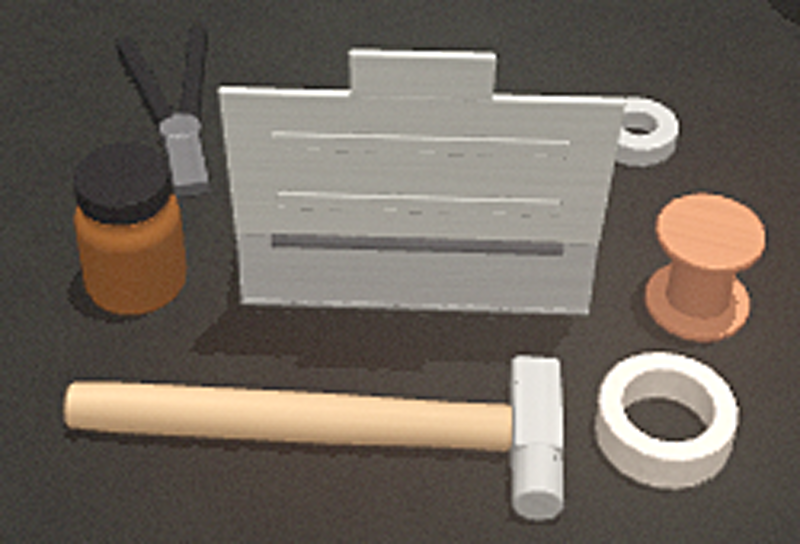

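```bash
cat >> h.py <<'E'
from scipy.spatial.transform import Rotation as Ro
HX=np.array([528.,161.5,0]); CX=np.array([-.1036,.9946,0]); TX=np.array([.9946,.1036,0])  # hinge, case x, tool-x dir
def Rt(phi):
    z=CX*np.sin(phi)+np.array([0,0,-np.cos(phi)]); return np.stack([TX,np.cross(z,TX),z],1)
def tipw(X,Z,off=0): return HX+X*CX+off*TX+np.array([0,0,Z])
def st():
    from cell import read_state
    return read_state()
def go(p,R=None,s=None):
    s=s or st(); R0=Ro.from_euler('xyz',s["tool_rot"]).as_matrix()
    if R is None: R=R0
    d=R0.T@(np.array(p)-s["eef_pos"])/10; w=Ro.from_matrix(R0.T@R).as_rotvec()
    print("t",round(s["clock"],2),"shift cm",d.round(2).tolist(),"rot",w.round(3).tolist(),"|d|",np.linalg.norm(d).round(1)); return d,w
def loc(s=None):
    s=s or st(); q=s["eef_pos"]-HX; R0=Ro.from_euler('xyz',s["tool_rot"]).as_matrix()
    print("t",round(s["clock"],2),"X %.1f off %.1f Z %.1f"%(q@CX,q@TX,q[2]),"z",R0[:,2].round(3),"x",R0[:,0].round(3),"F",s["force"].round(2),"w",round(s["width"],1),"q",s["qpos"].round(2))
E
python3 -c "
from h import *
loc(); go(tipw(-330,290),Rt(1.0))"
```

```text
t 0.15 X -713.3 off -311.8 Z 230.6 z [-0.001  0.001 -1.   ] x [0.893 0.449 0.   ] F [ 0.06 -0.5  -0.29] w 85.4 q [ 1.04  0.63  0.04  1.52 -0.03  1.   -0.02]
t 0.15 shift cm [42.74, -24.82, -5.9] rot [0.987, 0.181, 0.331] |d| 49.8
```

Request:
{"name": "carry_out", "arguments": {
  "series": [
    [[4,-2.4,-1,0.1,0.02,0.035,2],[8,-4.8,-2,0.2,0.04,0.07,0],[12,-7.2,-3,0.3,0.06,0.1,0],[16,-9.6,-4,0.4,0.075,0.13,0],[20,-12,-5,0.5,0.09,0.165,0]]
  ]
}}

```text
clock: 0.57
eef_pos: [402.2, -407.3, 275.9]
tool_rot: [-2.632, -0.045, 0.284]
force: [0.5, -0.2, -0.4]
width: 25.5
```

```bash
python3 -c "
from h import *
loc(); go(tipw(-250,290),Rt(1.0))"
```

```text
t 0.57 X -552.7 off -184.1 Z 275.9 z [-0.099  0.479 -0.872] x [0.959 0.28  0.045] F [ 0.47 -0.21 -0.39] w 25.5 q [ 0.88  0.74 -0.    1.28 -0.23  1.58 -0.34]
t 0.57 shift cm [23.58, -23.28, 12.62] rot [0.485, 0.092, 0.164] |d| 35.5
```

Request:
{"name": "carry_out", "arguments": {
  "series": [
    [[2.5,-2.5,1.3,0.08,0.02,0.03,0],[5,-5,2.6,0.16,0.03,0.06,0],[7.5,-7.5,3.9,0.24,0.05,0.09,0],[10,-10,5.2,0.32,0.06,0.11,0],[12,-12,6.5,0.38,0.07,0.13,0]]
  ]
}}

```text
clock: 0.98
eef_pos: [478.7, -242.0, 281.5]
tool_rot: [-2.247, -0.015, 0.141]
force: [-0.6, 1.0, 0.5]
width: 0.3
```

```bash
python3 -c "
from h import *
loc(); go(tipw(-200,290),Rt(1.0))"
```

```text
t 0.98 X -396.2 off -90.9 Z 281.5 z [-0.1    0.774 -0.625] x [0.99  0.141 0.015] F [-0.58  1.03  0.5 ] w 0.3 q [ 0.78  0.82 -0.07  1.35 -0.5   1.69 -0.58]
t 0.98 shift cm [9.83, -12.6, 14.6] rot [0.105, 0.022, 0.034] |d| 21.6
```

Request:
{"name": "carry_out", "arguments": {
  "series": [
    [[2.5,-3,3.5,0.03,0.01,0.01,0],[5,-6,7,0.06,0.015,0.02,0],[7.5,-9.5,11,0.08,0.02,0.03,0],[9.5,-12.5,14.5,0.08,0.02,0.03,0],[9.5,-12.5,14.5,0.08,0.02,0.03,0]]
  ]
}}

```text
clock: 1.4
eef_pos: [543.1, -45.0, 288.3]
tool_rot: [-2.17, -0.002, 0.106]
force: [0.8, 0.4, -0.1]
width: 0.2
```

```bash
python3 -c "
from h import *
loc(); go(tipw(60,270),Rt(1.0))
from cell import get_image
d=get_image('scene'); cv2.imwrite('pics/scene1.png',d['img'])"
```

```text
t 1.4 X -206.9 off -6.4 Z 288.3 z [-0.087  0.821 -0.564] x [0.994 0.106 0.002] F [ 0.81  0.39 -0.14] w 0.2 q [ 0.57  0.75 -0.15  1.56 -0.69  1.47 -0.72]
t 1.4 shift cm [0.71, -13.55, 23.07] rot [0.029, 0.001, 0.003] |d| 26.8
```

View pics/scene1.png

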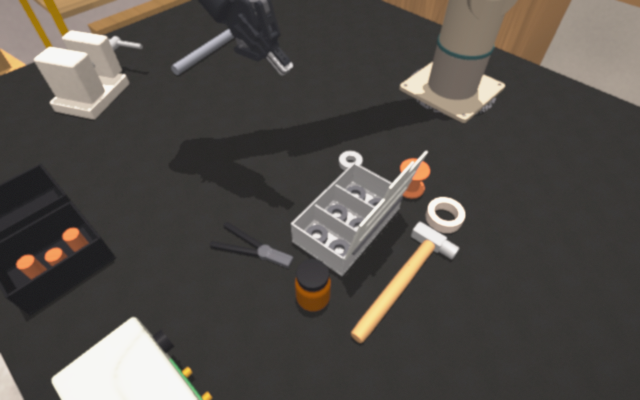

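Request:
{"name": "carry_out", "arguments": {
  "series": [
    [[0.2,-2.5,3.5,0.02,0,0,0],[0.5,-5,7.5,0.03,0,0,0],[0.7,-8,12,0.03,0,0,0],[0.7,-10.5,16,0.03,0,0,0],[0.7,-13.5,20,0.03,0,0,0]]
  ]
}}

```text
clock: 1.87
eef_pos: [527.0, 162.6, 286.3]
tool_rot: [-2.141, -0.003, 0.107]
force: [1.8, 0.1, 0.0]
width: -0.1
```

```bash
python3 -c "
from h import *
loc(); go(tipw(75,225),Rt(1.0))
from cell import get_image
for n in ['side','scene']:
  d=get_image(n); cv2.imwrite('pics/%s2.png'%n,d['img'])
  p=np.linalg.inv(d['T'])@np.append(st()['eef_pos'],1); print(d['mtx']@p[:3]/p[2])"
```

```text
t 1.87 X 1.2 off -0.9 Z 286.3 z [-0.088  0.837 -0.54 ] x [0.994 0.107 0.003] F [1.81 0.05 0.02] w -0.1 q [ 0.35  0.67 -0.26  1.83 -0.9   1.16 -0.75]
t 1.87 shift cm [0.1, 1.18, 9.53] rot [-0.0, 0.001, 0.004] |d| 9.6
[338.23863325 125.40948893   1.        ]
[402.59408913 126.11314252   1.        ]
```

View pics/side2.png

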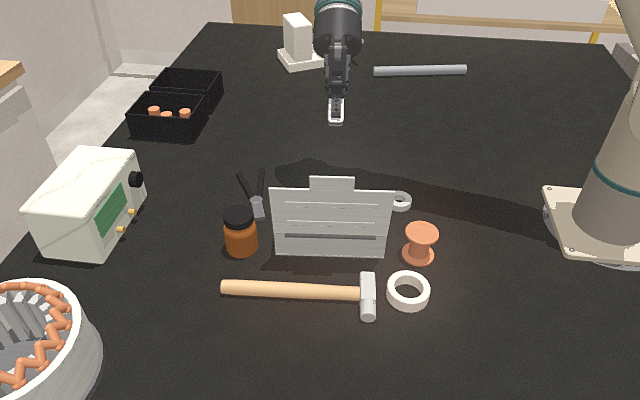

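Request:
{"name": "carry_out", "arguments": {
  "series": [
    [[0.1,0.2,2.5,0,0,0,0],[0.1,0.5,5.5,0,0,0,0],[0.1,0.8,8,0,0,0,0],[0.1,1.2,9.5,0,0,0,0],[0.1,1.2,9.5,0,0,0,0]]
  ]
}}

```text
clock: 2.38
eef_pos: [518.6, 236.3, 224.0]
tool_rot: [-2.139, 0.0, 0.111]
force: [-0.1, -0.8, 0.3]
width: -0.0
```

```bash
python3 -c "
from h import *
loc(); go(tipw(70,206),Rt(1.0))
from cell import get_image
for n in ['scene','side']:
  d=get_image(n); cv2.imwrite('pics/%s3.png'%n,cv2.resize(d['img'][100:300,200:500],None,fx=2.5,fy=2.5))"
```

```text
t 2.38 X 75.4 off -1.6 Z 224.0 z [-0.094  0.838 -0.538] x [ 0.994  0.111 -0.   ] F [-0.09 -0.77  0.31] w -0.0 q [ 0.26  0.75 -0.32  1.91 -1.01  0.97 -0.65]
t 2.38 shift cm [0.15, 1.81, 0.52] rot [-0.003, 0.007, 0.004] |d| 1.9
```

View pics/scene3.png

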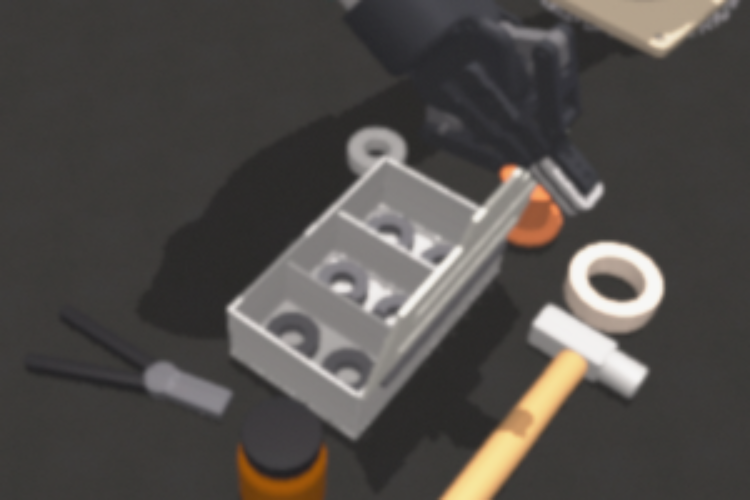

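View pics/side3.png

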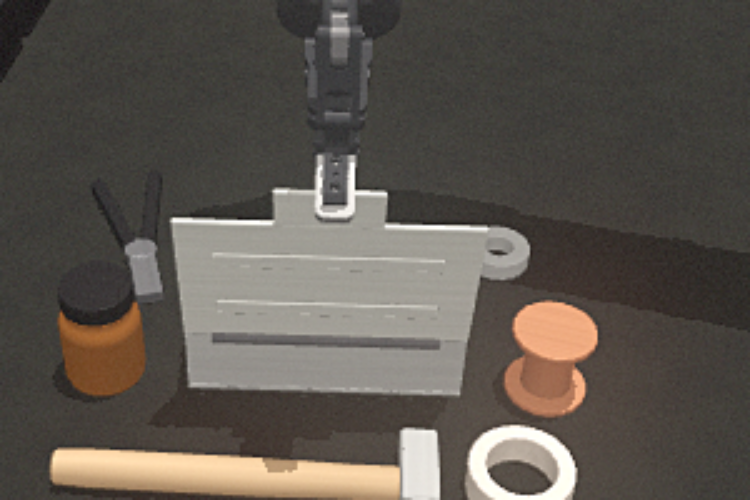

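Request:
{"name": "carry_out", "arguments": {
  "series": [
    [[0.1,0.7,0.45,0,0.005,0,0],[0.1,1.43,0.89,0,0.005,0,0],[0.1,1.8,0.3,0,0.005,0,0],[0.1,2.2,-0.3,0,0.005,0,0],[0.1,2.55,-0.85,0,0.005,0,0]]
  ]
}}

```text
clock: 2.9
eef_pos: [524.5, 212.2, 208.6]
tool_rot: [-2.141, -0.006, 0.102]
force: [0.1, 1.6, 1.0]
width: 0.1
```

```bash
cat >> h.py <<'E'
def theta(name='side',save=None,show=False):
    from cell import get_image
    d=get_image(name)
    if save: cv2.imwrite('pics/%s.png'%save,cv2.resize(d['img'][80:300,180:520],None,fx=2.3,fy=2.3))
    w=world(d); q=w-HX; X=q@CX; off=q@TX; Z=q[...,2]
    # lid plate strips away from the hand: 50<|off|<92, above rim; cylinder radius from hinge 20..118
    r=np.hypot(X,Z-61)
    m=(abs(off)>50)&(abs(off)<92)&(Z>64)&(r>20)&(r<120)&(d['z_map']>0)
    a=np.arctan2(Z[m]-61,-X[m]); rr=r[m]
    if m.sum()<50: print('few',m.sum()); return
    print(name,"n",m.sum(),"ang median (far r>80): %.3f  all %.3f  iqr %s"%(np.median(a[rr>80]) if (rr>80).any() else -1,np.median(a),np.percentile(a,[10,90]).round(3)))
E
python3 -c "
from h import *
loc(); theta(save='p4')"
```

```text
t 2.9 X 50.8 off 1.8 Z 208.6 z [-0.082  0.838 -0.54 ] x [0.995 0.102 0.006] F [0.09 1.56 1.02] w 0.1 q [ 0.29  0.78 -0.31  1.9  -0.99  0.97 -0.62]
side n 1992 ang median (far r>80): 1.766  all 1.777  iqr [1.757 1.846]
```

Request:
{"name": "carry_out", "arguments": {
  "series": [
    [[0,0.4,-0.63,0,0,0,0],[0,0.8,-1.26,0,0,0,0],[0,1.2,-1.9,0,0,0,0],[0,1.6,-2.5,0,0,0,0],[0,2.0,-3.1,0,0,0,0]]
  ]
}}

```text
clock: 3.37
eef_pos: [527.7, 178.1, 211.4]
tool_rot: [-2.135, -0.008, 0.105]
force: [-1.0, 1.4, 7.9]
width: -0.3
```

```bash
python3 -c "
from h import *
loc(); theta(save='p5')"
```

```text
t 3.37 X 16.5 off 1.5 Z 211.4 z [-0.085  0.841 -0.535] x [0.994 0.105 0.008] F [-1.    1.41  7.88] w -0.3 q [ 0.34  0.79 -0.29  1.88 -0.95  1.03 -0.62]
side n 2433 ang median (far r>80): 1.540  all 1.553  iqr [1.529 1.631]
```

View pics/p5.png

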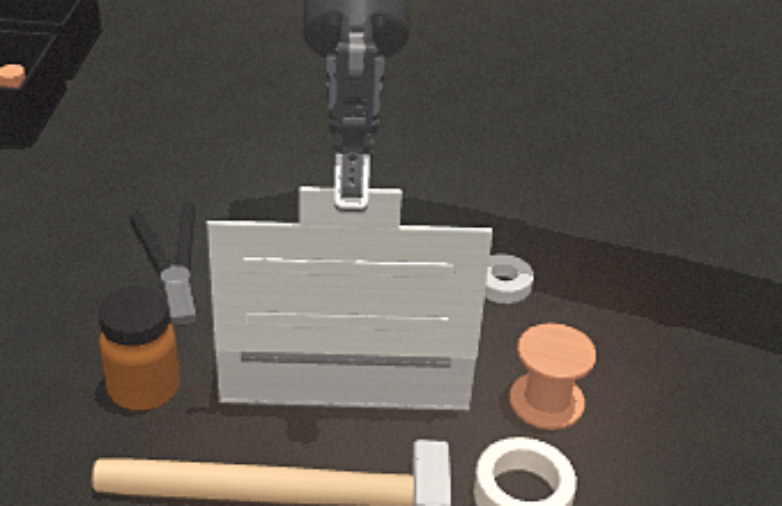

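Request:
{"name": "carry_out", "arguments": {
  "series": [
    [[0,0.04,-0.8,0,0,0,0],[0,0.38,-1.42,0,0,0,0],[0,0.8,-1.98,0,0,0,0],[0,1.3,-2.5,0,0,0,0],[0,1.8,-3.0,0,0,0,0]]
  ]
}}

```text
clock: 3.83
eef_pos: [531.6, 141.3, 209.7]
tool_rot: [-2.14, -0.006, 0.103]
force: [0.5, 1.2, 3.0]
width: -0.1
```

```bash
python3 -c "
from h import *
loc(); theta(save='p6')"
```

```text
t 3.83 X -20.4 off 1.5 Z 209.7 z [-0.083  0.838 -0.539] x [0.995 0.103 0.006] F [0.53 1.21 2.97] w -0.1 q [ 0.38  0.8  -0.26  1.84 -0.9   1.08 -0.62]
side n 2651 ang median (far r>80): 1.321  all 1.333  iqr [1.306 1.408]
```

Request:
{"name": "carry_out", "arguments": {
  "series": [
    [[0,0.66,-0.47,0,0,0,0],[0,1.3,-0.94,0,0,0,0],[0,1.97,-1.4,0,0,0,0],[0,2.6,-1.9,0,0,0,0],[0,0.6,-1.9,0,0,0,0]]
  ]
}}

```text
clock: 4.3
eef_pos: [533.8, 117.8, 209.9]
tool_rot: [-2.146, -0.001, 0.097]
force: [-0.7, -1.0, 0.0]
width: -0.0
```

```bash
python3 -c "
from h import *
loc(); theta(save='p7')"
```

```text
t 4.3 X -44.1 off 1.3 Z 209.9 z [-0.08   0.835 -0.544] x [0.995 0.097 0.001] F [-0.72 -0.97  0.01] w -0.0 q [ 0.41  0.8  -0.24  1.82 -0.87  1.12 -0.63]
side n 2758 ang median (far r>80): 1.079  all 1.091  iqr [1.062 1.178]
```

Request:
{"name": "carry_out", "arguments": {
  "series": [
    [[0,0,-3.9,0,0,0,0],[0,0,-7.9,0,0,0,0],[0,2.6,-10.5,0,0,0,0],[0,6.2,-11.5,0,0,0,0],[0,10.1,-10.8,0,0,0,0]]
  ]
}}

```text
clock: 4.77
eef_pos: [550.9, -27.1, 188.1]
tool_rot: [-2.148, -0.013, 0.099]
force: [0.3, -0.5, 0.1]
width: -0.2
```

```bash
python3 -c "
from h import *
loc(); theta(save='p8'); go(tipw(-188,150),Rt(1.0)); go(tipw(-185,118),Rt(1.)); go(tipw(-113,110),Rt(1.))"
```

```text
t 4.77 X -189.9 off 3.2 Z 188.1 z [-0.076  0.834 -0.546] x [0.995 0.099 0.013] F [ 0.27 -0.54  0.1 ] w -0.2 q [ 0.56  0.89 -0.17  1.62 -0.72  1.31 -0.61]
side n 2759 ang median (far r>80): 1.001  all 1.015  iqr [0.984 1.095]
t 4.82 shift cm [0.05, 2.1, 1.76] rot [0.005, -0.005, -0.005] |d| 2.7
t 4.82 shift cm [0.06, 4.62, 3.76] rot [0.005, -0.005, -0.005] |d| 6.0
t 4.82 shift cm [0.0, 1.36, 10.23] rot [0.005, -0.005, -0.005] |d| 10.3
```

Request:
{"name": "carry_out", "arguments": {
  "series": [
    [[0,2.1,1.8,0,0,0,0],[0,4.6,3.8,0,0,0,0],[0,3.1,7,0,0,0,0],[0,1.4,10.2,0,0,0,0],[0,1.4,10.2,0,0,0,0]]
  ]
}}

```text
clock: 5.23
eef_pos: [537.2, 65.4, 122.3]
tool_rot: [-2.131, -0.003, 0.114]
force: [-1.2, 0.4, 0.7]
width: 0.3
```

```bash
python3 -c "
from h import *
loc(); theta(save='p9'); go(tipw(-113,110),Rt(1.))"
```

```text
t 5.23 X -96.5 off -0.8 Z 122.3 z [-0.095  0.842 -0.531] x [0.994 0.113 0.003] F [-1.22  0.36  0.66] w 0.3 q [ 0.48  0.97 -0.23  1.76 -0.81  1.11 -0.52]
side n 2727 ang median (far r>80): 0.898  all 0.911  iqr [0.881 0.997]
t 5.28 shift cm [-0.03, 1.67, -0.45] rot [-0.007, 0.004, 0.007] |d| 1.7
```

View pics/p9.png

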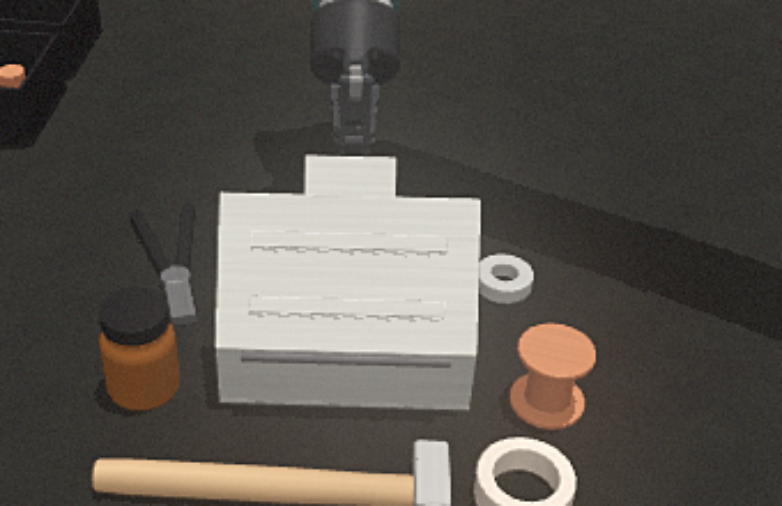

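Request:
{"name": "carry_out", "arguments": {
  "series": [
    [[0,0.7,-0.5,0,0,0,0],[0,1.3,-0.9,0,0,0,0],[0,1.3,-0.9,0,0,0,0],[0,1.3,-0.9,0,0,0,0]]
  ]
}}

```text
clock: 5.62
eef_pos: [543.0, 39.5, 114.4]
tool_rot: [-2.143, -0.006, 0.1]
force: [-0.5, 0.3, -0.4]
width: -0.2
```

```bash
python3 -c "
from h import *
loc(); theta(save='p10'); loc()"
```

```text
t 5.62 X -122.9 off 2.3 Z 114.4 z [-0.081  0.837 -0.541] x [0.995 0.1   0.006] F [-0.47  0.32 -0.41] w -0.2 q [ 0.5   0.98 -0.21  1.73 -0.79  1.12 -0.52]
side n 2655 ang median (far r>80): 0.789  all 0.804  iqr [0.773 0.892]
t 5.67 X -122.0 off 2.2 Z 114.8 z [-0.082  0.838 -0.54 ] x [0.995 0.101 0.006] F [ 0.32 -0.24  0.41] w -0.1 q [ 0.5   0.98 -0.21  1.73 -0.79  1.13 -0.52]
```

Request:
{"name": "carry_out", "arguments": {
  "series": [
    [[0,0,0.4,0,0,0,0],[0,0,0.8,0,0,0,0],[0,0,0.8,0,0,0,0],[0,0,0.8,0,0,0,0],[0,0,0.8,0,0,0,0]]
  ]
}}

```text
clock: 6.08
eef_pos: [541.7, 48.9, 110.9]
tool_rot: [-2.14, -0.006, 0.104]
force: [0.4, 0.7, 1.0]
width: 0.4
```

```bash
python3 -c "
from h import *
loc(); theta(save='p11'); loc()"
```

```text
t 6.08 X -113.4 off 2.0 Z 110.9 z [-0.084  0.838 -0.539] x [0.995 0.104 0.006] F [0.44 0.66 0.99] w 0.4 q [ 0.49  0.99 -0.22  1.74 -0.8   1.11 -0.51]
side n 2474 ang median (far r>80): 0.625  all 0.641  iqr [0.61  0.724]
t 6.13 X -113.6 off 2.0 Z 110.9 z [-0.084  0.838 -0.54 ] x [0.995 0.103 0.006] F [0.03 0.24 0.13] w 0.3 q [ 0.49  0.99 -0.22  1.74 -0.8   1.11 -0.51]
```

Waiting for the lid to land on the finger.

Request:
{"name": "carry_out", "arguments": {
  "series": [
    [[0,0,0,0,0,0,0],[0,0,0,0,0,0,0],[0,0,0,0,0,0,0],[0,0,0,0,0,0,0],[0,0,0,0,0,0,0]]
  ]
}}

```text
clock: 6.55
eef_pos: [541.8, 48.5, 110.7]
tool_rot: [-2.141, -0.006, 0.103]
force: [0.6, 0.1, -1.2]
width: -0.2
```

```bash
python3 -c "
from h import *
loc(); theta(save='p12'); loc(); theta('scene')"
```

```text
t 6.55 X -113.8 off 2.0 Z 110.7 z [-0.083  0.838 -0.54 ] x [0.995 0.103 0.006] F [ 0.64  0.09 -1.25] w -0.2 q [ 0.49  0.99 -0.22  1.74 -0.8   1.11 -0.51]
side n 2439 ang median (far r>80): 0.575  all 0.592  iqr [0.559 0.679]
t 6.6 X -113.8 off 2.0 Z 110.7 z [-0.083  0.838 -0.54 ] x [0.995 0.103 0.006] F [ 1.14 -0.43 -0.74] w 0.2 q [ 0.49  0.99 -0.22  1.74 -0.8   1.11 -0.51]
scene n 2131 ang median (far r>80): 0.575  all 0.590  iqr [0.564 0.681]
```

View pics/p12.png

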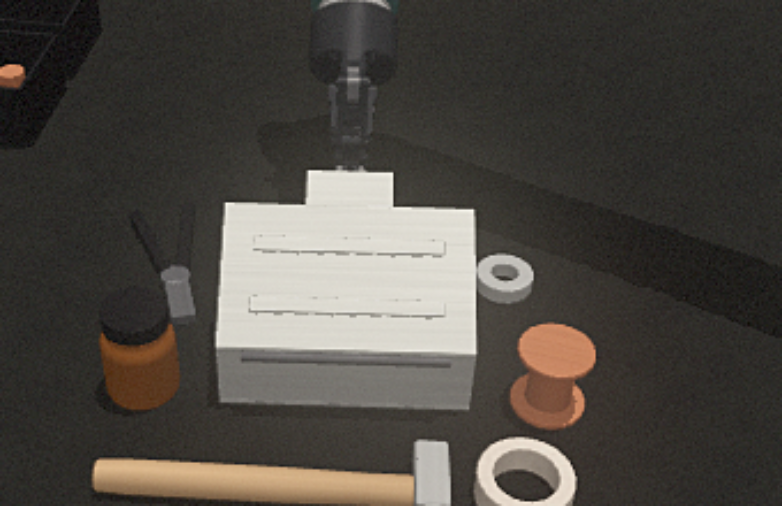

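Request:
{"name": "carry_out", "arguments": {
  "series": [
    [[0,0,0,0,0,0,0],[0,0,0,0,0,0,0],[0,0,0,0,0,0,0],[0,0,0,0,0,0,0]]
  ]
}}

```text
clock: 6.98
eef_pos: [541.8, 48.6, 110.8]
tool_rot: [-2.141, -0.006, 0.103]
force: [0.2, -0.1, -1.2]
width: 0.1
```

```bash
python3 -c "
from h import *
loc(); theta(); loc()"
```

```text
t 6.98 X -113.8 off 2.0 Z 110.8 z [-0.083  0.838 -0.54 ] x [0.995 0.103 0.006] F [ 0.15 -0.15 -1.21] w 0.1 q [ 0.49  0.99 -0.22  1.74 -0.8   1.11 -0.51]
side n 2442 ang median (far r>80): 0.576  all 0.591  iqr [0.561 0.679]
t 7.03 X -113.8 off 2.0 Z 110.8 z [-0.083  0.838 -0.54 ] x [0.995 0.103 0.006] F [ 0.82 -0.4  -1.42] w 0.1 q [ 0.49  0.99 -0.22  1.74 -0.8   1.11 -0.51]
```

```bash
cat >> h.py <<'E'
def off(t):
    k=np.clip((.535-t)/(.535-.2),0,1); return np.array([15.2,-26.7])+k*np.array([-6.7,4.3])
def tip(t): return np.array([-150*np.cos(t),61+150*np.sin(t)])+off(t)
def plan(t0,t1,n=5):
    s=st(); loc(s)
    for i in range(1,n+1):
        g=tip(t0+(t1-t0)*i/n); go(tipw(g[0],g[1],2),Rt(1.0),s); print(g.round(1))
E
python3 -c "
from h import *
plan(.535,.42)"
```

```text
t 7.03 X -113.8 off 2.0 Z 110.8 z [-0.083  0.838 -0.54 ] x [0.995 0.103 0.006] F [ 0.82 -0.4  -1.42] w 0.1 q [ 0.49  0.99 -0.22  1.74 -0.8   1.11 -0.51]
t 7.03 shift cm [-0.01, 0.35, -0.04] rot [-0.001, -0.004, 0.005] |d| 0.4
[-116.   108.1]
t 7.03 shift cm [-0.01, 0.69, -0.08] rot [-0.001, -0.004, 0.005] |d| 0.7
[-118.1  105.4]
t 7.03 shift cm [-0.01, 1.04, -0.1] rot [-0.001, -0.004, 0.005] |d| 1.0
[-120.2  102.6]
t 7.03 shift cm [-0.01, 1.38, -0.11] rot [-0.001, -0.004, 0.005] |d| 1.4
[-122.2   99.8]
t 7.03 shift cm [-0.01, 1.72, -0.12] rot [-0.001, -0.004, 0.005] |d| 1.7
[-124.1   96.9]
```

Request:
{"name": "carry_out", "arguments": {
  "series": [
    [[0,0.3,-0.04,0,0,0,0],[0,0.6,-0.08,0,0,0,0],[0,0.95,-0.1,0,0,0,0],[0,1.3,-0.11,0,0,0,0],[0,1.7,-0.12,0,0,0,0]]
  ]
}}

```text
clock: 7.45
eef_pos: [542.9, 38.4, 96.9]
tool_rot: [-2.14, -0.006, 0.103]
force: [0.9, 0.6, -0.4]
width: -0.0
```

```bash
python3 -c "
from h import *
theta(save='p13'); plan(.42,.31)"
```

```text
side n 2300 ang median (far r>80): 0.463  all 0.480  iqr [0.447 0.574]
t 7.5 X -124.7 off 1.9 Z 96.0 z [-0.083  0.838 -0.54 ] x [0.995 0.102 0.006] F [ 0.66  0.38 -1.23] w 0.3 q [ 0.5   1.01 -0.21  1.72 -0.79  1.11 -0.5 ]
t 7.5 shift cm [0.01, 0.21, 0.0] rot [-0.0, -0.004, 0.004] |d| 0.2
[-125.8   94.2]
t 7.5 shift cm [0.01, 0.53, 0.01] rot [-0.0, -0.004, 0.004] |d| 0.5
[-127.5   91.4]
t 7.5 shift cm [0.01, 0.86, 0.03] rot [-0.0, -0.004, 0.004] |d| 0.9
[-129.1   88.6]
t 7.5 shift cm [0.0, 1.18, 0.05] rot [-0.0, -0.004, 0.004] |d| 1.2
[-130.7   85.8]
t 7.5 shift cm [0.0, 1.5, 0.08] rot [-0.0, -0.004, 0.004] |d| 1.5
[-132.2   82.9]
```

Lid follows at ≈0.42 rad, in step with the finger. Continuing.

Request:
{"name": "carry_out", "arguments": {
  "series": [
    [[0,0.2,0,0,0,0,0],[0,0.53,0,0,0,0,0],[0,0.86,0.03,0,0,0,0],[0,1.18,0.05,0,0,0,0],[0,1.5,0.08,0,0,0,0]]
  ]
}}

```text
clock: 7.92
eef_pos: [543.8, 31.0, 83.8]
tool_rot: [-2.141, -0.006, 0.103]
force: [-0.6, -0.3, 0.2]
width: -0.0
```

```bash
python3 -c "
from h import *
theta(save='p14'); plan(.31,.22)"
```

```text
side n 2138 ang median (far r>80): 0.360  all 0.380  iqr [0.347 0.476]
t 7.97 X -131.9 off 2.1 Z 83.1 z [-0.083  0.838 -0.54 ] x [0.995 0.103 0.006] F [ 0.22 -0.95 -0.67] w 0.2 q [ 0.51  1.04 -0.2   1.7  -0.78  1.11 -0.49]
t 7.97 shift cm [-0.01, 0.29, 0.02] rot [-0.0, -0.004, 0.004] |d| 0.3
[-133.3   80.6]
t 7.97 shift cm [-0.01, 0.55, 0.05] rot [-0.0, -0.004, 0.004] |d| 0.5
[-134.4   78.2]
t 7.97 shift cm [-0.01, 0.8, 0.09] rot [-0.0, -0.004, 0.004] |d| 0.8
[-135.5   75.9]
t 7.97 shift cm [-0.01, 1.06, 0.13] rot [-0.0, -0.004, 0.004] |d| 1.1
[-136.5   73.5]
t 7.97 shift cm [-0.01, 1.31, 0.18] rot [-0.0, -0.004, 0.004] |d| 1.3
[-137.5   71.1]
```

Request:
{"name": "carry_out", "arguments": {
  "series": [
    [[0,0.25,0.02,0,0,0,0],[0,0.5,0.05,0,0,0,0],[0,0.78,0.09,0,0,0,0],[0,1.05,0.13,0,0,0,0],[0,1.3,0.18,0,0,0,0]]
  ]
}}

```text
clock: 8.38
eef_pos: [544.4, 25.6, 71.9]
tool_rot: [-2.141, -0.006, 0.103]
force: [0.5, -0.4, -0.5]
width: -0.1
```

```bash
python3 -c "
from h import *
theta(save='p15'); plan(.22,.15)"
```

```text
side n 2003 ang median (far r>80): 0.271  all 0.290  iqr [0.26  0.392]
t 8.43 X -137.2 off 2.1 Z 71.3 z [-0.083  0.838 -0.54 ] x [0.995 0.103 0.006] F [ 0.39 -0.57 -1.35] w 0.2 q [ 0.51  1.06 -0.2   1.69 -0.78  1.11 -0.48]
t 8.43 shift cm [-0.01, 0.24, 0.03] rot [-0.001, -0.004, 0.004] |d| 0.2
[-138.2   69.2]
t 8.43 shift cm [-0.02, 0.43, 0.09] rot [-0.001, -0.004, 0.004] |d| 0.4
[-138.7   67.2]
t 8.43 shift cm [-0.02, 0.63, 0.17] rot [-0.001, -0.004, 0.004] |d| 0.6
[-139.1   65.2]
t 8.43 shift cm [-0.02, 0.82, 0.25] rot [-0.001, -0.004, 0.004] |d| 0.9
[-139.5   63.1]
t 8.43 shift cm [-0.02, 1.01, 0.34] rot [-0.001, -0.004, 0.004] |d| 1.1
[-139.8   61. ]
```

View pics/p15.png

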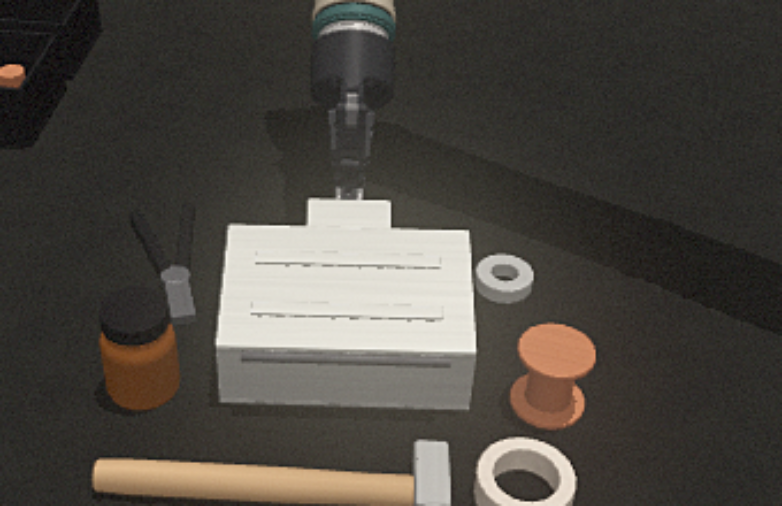

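Request:
{"name": "carry_out", "arguments": {
  "series": [
    [[0,0.2,0.03,0,0,0,0],[0,0.4,0.09,0,0,0,0],[0,0.6,0.17,0,0,0,0],[0,0.8,0.25,0,0,0,0],[0,1.0,0.34,0,0,0,0]]
  ]
}}

```text
clock: 8.85
eef_pos: [544.7, 23.1, 61.7]
tool_rot: [-2.141, -0.006, 0.103]
force: [-0.2, -0.6, 0.1]
width: -0.0
```

```bash
python3 -c "
from h import *
theta(save='p16'); plan(.15,.08)"
```

```text
side n 1874 ang median (far r>80): 0.201  all 0.221  iqr [0.19  0.317]
t 8.9 X -139.5 off 2.2 Z 61.2 z [-0.083  0.838 -0.54 ] x [0.995 0.103 0.006] F [-0.24  0.27 -2.27] w -0.1 q [ 0.51  1.08 -0.2   1.68 -0.78  1.1  -0.47]
t 8.9 shift cm [-0.02, 0.23, 0.07] rot [-0.001, -0.004, 0.005] |d| 0.2
[-140.1   58.9]
t 8.9 shift cm [-0.02, 0.42, 0.16] rot [-0.001, -0.004, 0.005] |d| 0.4
[-140.4   56.9]
t 8.9 shift cm [-0.03, 0.61, 0.25] rot [-0.001, -0.004, 0.005] |d| 0.7
[-140.6   54.8]
t 8.9 shift cm [-0.03, 0.79, 0.35] rot [-0.001, -0.004, 0.005] |d| 0.9
[-140.8   52.7]
t 8.9 shift cm [-0.03, 0.98, 0.45] rot [-0.001, -0.004, 0.005] |d| 1.1
[-141.    50.6]
```

Request:
{"name": "carry_out", "arguments": {
  "series": [
    [[0,0.2,0.07,0,0,0,0],[0,0.4,0.16,0,0,0,0],[0,0.6,0.25,0,0,0,0],[0,0.8,0.35,0,0,0,0],[0,0.98,0.45,0,0,0,0]]
  ]
}}

```text
clock: 9.32
eef_pos: [544.9, 21.7, 51.0]
tool_rot: [-2.141, -0.006, 0.103]
force: [0.2, 0.2, -0.6]
width: 0.4
```

```bash
python3 -c "
from h import *
theta(save='p17'); plan(.08,.02)"
```

```text
side n 1753 ang median (far r>80): 0.129  all 0.151  iqr [0.119 0.258]
t 9.37 X -140.9 off 2.2 Z 50.6 z [-0.084  0.838 -0.54 ] x [0.995 0.103 0.006] F [ 0.19 -0.1  -1.  ] w 0.0 q [ 0.52  1.1  -0.2   1.68 -0.78  1.1  -0.46]
t 9.37 shift cm [-0.03, 0.17, 0.07] rot [-0.001, -0.004, 0.005] |d| 0.2
[-141.2   48.8]
t 9.37 shift cm [-0.03, 0.32, 0.16] rot [-0.001, -0.004, 0.005] |d| 0.4
[-141.3   47. ]
t 9.37 shift cm [-0.03, 0.48, 0.25] rot [-0.001, -0.004, 0.005] |d| 0.5
[-141.4   45.2]
t 9.37 shift cm [-0.03, 0.64, 0.34] rot [-0.001, -0.004, 0.005] |d| 0.7
[-141.4   43.4]
t 9.37 shift cm [-0.03, 0.79, 0.43] rot [-0.001, -0.004, 0.005] |d| 0.9
[-141.5   41.6]
```

Request:
{"name": "carry_out", "arguments": {
  "series": [
    [[0,0.16,0.07,0,0,0,0],[0,0.32,0.16,0,0,0,0],[0,0.48,0.25,0,0,0,0],[0,0.64,0.34,0,0,0,0],[0,0.79,0.43,0,0,0,0]]
  ]
}}

```text
clock: 9.78
eef_pos: [545.1, 21.1, 42.1]
tool_rot: [-2.141, -0.006, 0.103]
force: [-1.5, -0.9, -1.0]
width: -0.2
```

```bash
python3 -c "
from h import *
theta(save='p18'); plan(.02,-.04)"
```

```text
side n 1627 ang median (far r>80): 0.070  all 0.094  iqr [0.06  0.193]
t 9.83 X -141.5 off 2.3 Z 41.7 z [-0.084  0.838 -0.54 ] x [0.995 0.103 0.006] F [ 0.83  0.76 -1.61] w -0.4 q [ 0.52  1.11 -0.2   1.67 -0.78  1.09 -0.45]
t 9.83 shift cm [-0.03, 0.16, 0.1] rot [-0.001, -0.004, 0.005] |d| 0.2
[-141.5   39.8]
t 9.83 shift cm [-0.03, 0.32, 0.2] rot [-0.001, -0.004, 0.005] |d| 0.4
[-141.5   38. ]
t 9.83 shift cm [-0.03, 0.47, 0.3] rot [-0.001, -0.004, 0.005] |d| 0.6
[-141.5   36.2]
t 9.83 shift cm [-0.04, 0.61, 0.4] rot [-0.001, -0.004, 0.005] |d| 0.7
[-141.4   34.4]
t 9.83 shift cm [-0.04, 0.76, 0.5] rot [-0.001, -0.004, 0.005] |d| 0.9
[-141.4   32.6]
```

Request:
{"name": "carry_out", "arguments": {
  "series": [
    [[0,0.16,0.1,0,0,0,0],[0,0.32,0.2,0,0,0,0],[0,0.47,0.3,0,0,0,0],[0,0.61,0.4,0,0,0,0],[0,0.76,0.5,0,0,0,0]]
  ]
}}

```text
clock: 10.25
eef_pos: [545.2, 21.4, 33.2]
tool_rot: [-2.14, -0.007, 0.103]
force: [0.0, 0.3, -1.2]
width: -0.1
```

```bash
python3 -c "
from h import *
theta(save='p19'); loc();go(tipw(-175,30,2)); go(tipw(-250,60,2)); go(tipw(-330,200,0))"
```

```text
side n 1311 ang median (far r>80): 0.044  all 0.069  iqr [0.038 0.173]
t 10.3 X -141.2 off 2.5 Z 32.8 z [-0.084  0.838 -0.539] x [0.995 0.103 0.006] F [ 0.88 -1.08 -0.06] w -0.1 q [ 0.52  1.13 -0.2   1.67 -0.78  1.08 -0.45]
t 10.3 shift cm [-0.05, 2.06, -2.7] rot [0.0, 0.0, 0.0] |d| 3.4
t 10.3 shift cm [-0.03, 3.58, -10.63] rot [0.0, 0.0, 0.0] |d| 11.2
t 10.3 shift cm [-0.14, -3.9, -24.92] rot [0.0, 0.0, 0.0] |d| 25.2
```

View pics/p19.png

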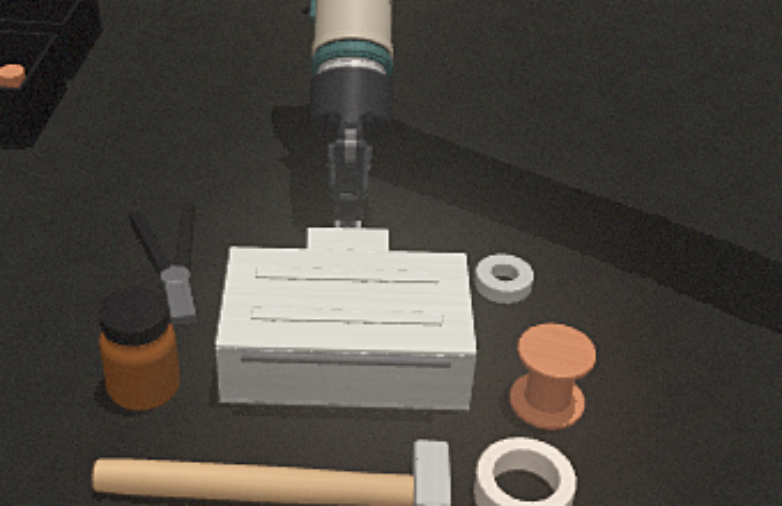

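Request:
{"name": "carry_out", "arguments": {
  "series": [
    [[0,0.25,0.1,0,0,0,0],[0,0.7,-0.6,0,0,0,0],[0,1.4,-1.7,0,0,0,0],[0,2.1,-2.7,0,0,0,0],[0,2.6,-4.5,0,0,0,0]]
  ]
}}

```text
clock: 10.72
eef_pos: [550.0, -31.5, 34.9]
tool_rot: [-2.14, -0.005, 0.104]
force: [-0.2, -0.5, 0.1]
width: -0.2
```

```bash
python3 -c "
from h import *
theta(save='p20'); loc(); go(tipw(-330,200,0))"
```

```text
side n 1283 ang median (far r>80): 0.043  all 0.069  iqr [0.036 0.18 ]
t 10.77 X -200.1 off 2.9 Z 34.9 z [-0.079  0.835 -0.544] x [0.995 0.098 0.007] F [ 1.43 -3.77 -0.01] w -0.2 q [ 0.57  1.14 -0.16  1.57 -0.72  1.18 -0.47]
t 10.77 shift cm [-0.11, -6.78, -19.88] rot [0.0, 0.0, 0.0] |d| 21.0
```

Request:
{"name": "carry_out", "arguments": {
  "series": [
    [[0,-1,-3,0,0,0,0],[0,-2.5,-6.5,0,0,0,0],[0,-4,-10,0,0,0,0],[0,-5.5,-13.5,0,0,0,0],[0,-6,-16,0,0,0,0]]
  ]
}}

```text
clock: 11.18
eef_pos: [561.0, -135.7, 175.8]
tool_rot: [-2.144, -0.01, 0.101]
force: [0.8, 0.2, -0.4]
width: 0.0
```

Request:
{"name": "carry_out", "arguments": {
  "series": [
    [[0,0,0,0,0,0,0],[0,0,0,0,0,0,0],[0,0,0,0,0,0,0]]
  ]
}}

```text
clock: 11.43
eef_pos: [559.6, -132.1, 171.7]
tool_rot: [-2.14, -0.005, 0.103]
force: [-0.8, 0.1, -0.4]
width: -0.1
```

Run:
```python
from h import *
from cell import get_image
loc(); theta()
for n in ['scene','side']:
    d0=dict(np.load(f"pics/{n}0.npz")); d=get_image(n); cv2.imwrite(f"pics/{n}_end.png",d['img'])
    df=cv2.absdiff(d0['img'],d['img']).max(2)
    cv2.imwrite(f"pics/{n}_diff.png",np.hstack([df[100:350,200:500],d['img'].max(2)[100:350,200:500]]))
w=world(d); q=w-HX; X=q@CX; of=q@TX
for a,b in [(-20,-5),(-60,-40),(-115,-95),(-148,-125)]:
    m=(X>a)&(X<b)&(abs(of)<(90 if a>-120 else 30)); m&=w[...,2]>40; print(a,b,np.median(w[...,2][m]))
```

```text
t 11.43 X -295.2 off 1.0 Z 171.7 z [-0.084  0.838 -0.539] x [0.995 0.103 0.005] F [-0.78  0.07 -0.43] w -0.1 q [ 0.65  0.99 -0.12  1.41 -0.64  1.49 -0.6 ]
side n 1269 ang median (far r>80): 0.045  all 0.069  iqr [0.038 0.175]
-20 -5 64.94649030240544
-60 -40 65.09535493524317
-115 -95 64.76903725340435
-148 -125 64.61230918200408
```

View pics/side_end.png

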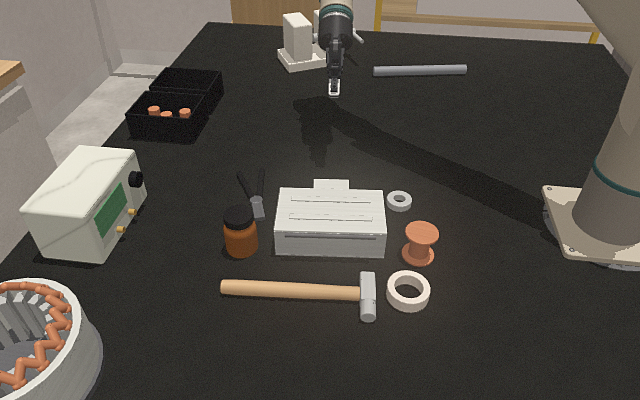

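View pics/side_diff.png

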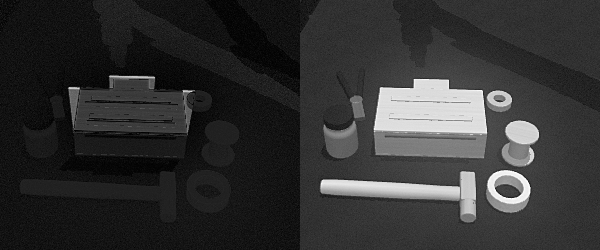

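The lid lies flat, with its outer face 65 mm high everywhere (61 mm plus the 4 mm plate). The bystanders stand where they started and the hand is clear, so I'm handing the job in.

```bash
python3 -c "
from cell import finish_job
print(finish_job())"
```

```text
the job is handed in; nothing more can be done
None
```

The case is shut, and I handed the job in at about 11.6 s of the 51 s allowed; no verdict was reported.

- **Tip and fall:** With closed fingers hooked over the tab, I tipped the lid from about 1.74 to 1.04 rad and lifted off. It then fell freely through readings of about 0.97, 0.86 and 0.75 rad. The highest force read at the wrist while pushing was about 8 N.
- **Catch:** I moved the finger under the tab and it caught the lid at about 0.54 rad. Readings 0.4 s apart agreed to 0.001 rad, with about 1.2 N resting on the finger.
- **Lowering:** I lowered the lid on the outside of the finger at roughly 0.15 to 0.25 rad/s. It was slower over the last part, about 0.13 to 0.15 rad/s.
- **Last checks:** The lid's outer face was 64.6 to 65.1 mm above the bench all over, as it should be for a shut lid. The before-and-after pictures show no bystander moved, and the hand was about 175 mm away from the tab in open air.

Two readings looked off. The side-camera lid angle reads about 0.04 rad high because it sees the outer face of the plate, so I relied on the height check for the final state. One wrist-force reading of about 4 N appeared while the hand was pulling away. By then the finger was already about 50 mm clear of the tab, so I put it down to the arm's own motion, and the force was back near zero by the next reading.

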